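Bring the sliding jaw of the board holder up to the circuit board

ROBOT

A 6-joint arm with a two-finger parallel gripper is mounted at the origin on the work surface. World frame = base frame: x ahead of the robot, y to its left, z up, the work surface at z = 0. Lengths are in m, angles in rad, forces in N, time in s.
With the tool pointing down it reaches from about 0.375 to 0.9 m from the base axis. Payload 3.1 kg.
Tool frame: the origin (TCP) lies midway between the tips of the shut fingers; the grasp point (between the pads) lies 19 mm behind it; z points along the fingers, y is the line along which they close (so a half turn about z gives the same grasp; the last joint's range is limited). The gripper opens to 87 mm and grips with 3 to 60 N. Pads are 19 mm wide; open, the fingers measure 117 mm over their backs; the gripper's body (75 mm by 190 mm) begins 51 mm behind the grasp point.
Start: joints at [0.981, 0.527, 1.433, -0, 1.181, -0.178], TCP at [0.25, 0.573, 0.223] pointing down, gripper open.
Joint ranges: [-3.08, 3.08], [-0.75, 2.2], [0.22, 2.44], [-1.43, 4.57], [0, 2.65], [-2.85, 2.85]. Speed limits (rad/s): [2.79, 2.79, 3.14, 3.14, 3.14, 3.14].

INTERFACE

Orientations are given as a unit quaternion [x, y, z, w].
In Python, from rig import status, imaging, order gives the robot as it stands.
- The arm moves only by the tool arm_command, never from a script. Its argument "deltas" is one flat list of numbers, 5 for each row, row after row: the opening, from -1 (shut) to 1 (fully open), so that 0 is half open, then the shift along the tool's x, y, z in m, then the turn about the tool's z in rad. In form: [gripper, tx, ty, tz, roll, gripper, tx, ty, tz, roll, ...]. A call has 1 to 12 rows; each row shifts and turns the commanded pose from where the row before left it, along the tool's axes as they then stand; what a row does not reach is not made up. A row lasts 1/8 s, in which the tool goes at most 62.5 mm and 10.7 degrees, less where a joint would pass 70% of its speed; a pose out of reach is approached as far as the arm can. A call with a gripper value outside its range is refused whole. The fingers move at their own pace and stop on an object; "newtons" is the grip in N (left out, the last holds). Time passes only in rows, so rows that do not move let the fingers close. It gives the time, the measured TCP pose, the force, the opening and the grip force at its end, in the units of the state.
- status.get_obs(): the state, without advancing time (a new reading comes with each control period).
- imaging.camera(name): name is "scene" or "top"; returns (picture, depth): 384x512x3 uint8, red, green, blue; 384x512 float32, m along the optical axis (not along the pixel's ray), 0 where there is no reading.
- imaging.camera_params(name): a dict with "intrinsics" (3x3 intrinsics, pixels), "k1" (the pictures are not rectified: a ray, as slopes to the right and down, at radius r is drawn at 1 + k1 r^2 times it, then the intrinsics apply), "camera_from_world" (4x4, takes a point from world to camera coordinates). Camera axes: x right, y up, looking along -z (the intrinsics and any distortion apply to the point x, -y, -z); pixel columns grow to the right and rows downward; lengths in m; the calibration is good to about 2 mm. A picture is of the moment at which its call begins. camera_params takes no time and is no camera call.
- order.hand_in(): hands the job in; it is judged then, once.
The state is a dict: "time": time; "q": joint angles; "joint_velocities": joint speeds; "joint_torque": joint torques, N m; "position": TCP position; "tool_rot": TCP orientation; "ft_force": force on the tool from outside, world axes, zero at the start; "moment": the same for the moment, N m; "grip_width": finger opening in m; "grip_force": force on a finger pad.
Only numpy, scipy, OpenCV 4.12 (cv2) and the standard library are available. Lean on these libraries where they do the work, as an engineer would, in place of code of your own. Each camera call takes 0.05 s, during which the arm holds its last target. There are 200 camera calls.

TASK

The circuit board is held by one edge only. Undo the red thumbscrew on the board holder's grey sliding jaw by about a quarter turn anticlockwise, and only then slide that jaw along its rail until the free edge of the board is fully home in the jaw's groove. Leave the screw loose, since I still have to square the board, and let go; do not shift the solder spool, the white tray or the screwdriver.

Things in the scene. Friction and masses are not known exactly. Their poses are not given: they have to be found in the camera images.
- holder: The board holder, fixed to the bench: dark base plate 100 x 420 x 12 mm, aluminium rail (20 mm wide, 18 mm high, axis 40 mm up) along its y axis, black end blocks 58 mm high. Origin at the centre of the underside, z up, y along the rail; the sliding jaw is on the -y side, the board and its fixed black jaw on the +y side.
- screw_grip (a point): Centre of the thumbscrew's red wing, which turns about the vertical axis through this point. Flat upright bar: 34 mm long along this frame's x axis, 10 mm thick along y, 26 mm high; 16 mm free below it over the jaw's block. The jaw's plate starts 47 mm away towards the board, its top 16 mm above this point. The screw rides with the jaw, which may be drawn along by the wing.
- screw (a joint): Turn of the thumbscrew in rad: near 0 = tight, growing anticlockwise as seen from above, end stop at 1.75. It turns stiffly (about 0.2 N m) and stays where it is left. Until about 0.7 rad its point sits in a dimple of the rail and locks the jaw (up to 1 mm of play); from 0.9 on it counts as loose.
- groove (a point): Middle of the bottom of the grey sliding jaw's groove, where the board's edge must rest: 55 mm from the screw's axis along the holder's y. The jaw is a collar round the rail, 75 mm long, 46 mm wide, with an upright plate 70 mm wide. The groove is 8 mm high, 9 mm deep, open to +y of the holder. Loose, it slides along that y against about 2 N; the board stops it when home.
- board_edge (a point): Middle of the free edge of the green circuit board (64 mm wide, 90 mm long, 2 mm thick, level, 93 mm above the bench, held rigidly in the black fixed jaw at its far edge). It lies on the line along which groove travels, in the holder's +y direction from it.
- spool_mid (a point): Centre of a metal spool of solder standing on end, 52 mm across, 42 mm high. Bystander.
- tray_mid (a point): Centre of a small white open tray, 60 x 85 x 22 mm. Bystander.
- driver_grip (a point): Middle of the handle of a yellow screwdriver, 170 mm long, lying on the bench. Bystander.

How it is judged:
On the way, in this order (a step that is already met when the one before it is completed fails the run):
1. the thumbscrew has been loosened (turned to 0.9 rad or more) with the jaw still within 15 mm of where it started (value of joint screw above 0.9 rad and distance of groove from where it was at the start of the episode below 0.015 m), for 0.1 s.
2. the jaw has been slid until the bottom of its groove is within 4 mm of the board's edge (distance between groove and board_edge below 0.004 m), for 0.2 s.
At the end, for the whole second after the job is handed in: The bottom of the sliding jaw's groove is within 4 mm of the board's free edge and the thumbscrew is still loose (0.9 rad or more) (distance between groove and board_edge below 0.004 m and value of joint screw above 0.9 rad); the robot touches nothing.
It fails at once if the solder spool is moved by more than 25 mm (distance of spool_mid from where it was at the start of the episode above 0.025 m).
It fails at once if the white tray is moved by more than 25 mm (distance of tray_mid from where it was at the start of the episode above 0.025 m).
It fails at once if the screwdriver is moved by more than 25 mm (distance of driver_grip from where it was at the start of the episode above 0.025 m).
It also fails if it takes over 35 s, if anything falls off the work surface, if the arm or the gripper's body presses on something with over 40 N, if the wrist force passes 120 N, or if a joint passes its speed limit or range.

## Working session

There is one attempt and no reset: what is moved stays moved. The work goes in short steps, Python scripts to look and compute and a tool call to move; the robot and the scene stay as the last step left them, time stands still between calls to the robot, and variables do not carry over. Pictures are saved under pics/ and viewed, at most 10 in all, crops included, and the job is handed in when it is done.

Besides the shell and the picture viewer there is one more tool, called after "Emit:" as a command line: name --argument value ..., lists and objects as JSON in quotes. arm_command: Moves the arm, as the interface text tells. Its arguments: {"type":"object","properties":{"deltas":{"type":"array"},"newtons":{"type":"number"}},"required":["deltas"]}

```bash
mkdir -p pics
cat > h.py <<'E'
import numpy as np, cv2
from rig import status, imaging, order
def grab(n):
    p,d=imaging.camera(n); return p,d,imaging.camera_params(n)
def ray(P,u,v):
    K=np.array(P["intrinsics"]);k=P["k1"];T=np.array(P["camera_from_world"])
    a=np.array([(u-K[0,2])/K[0,0],(v-K[1,2])/K[1,1]]);s=a.copy()
    for _ in range(20): s=a/(1+k*(s@s))
    R=T[:3,:3];o=-R.T@T[:3,3]
    return o,R.T@np.array([s[0],-s[1],-1.])   # depth d -> o+d*ray
def plane(P,u,v,z):
    o,r=ray(P,u,v);return o+r*(z-o[2])/r[2]
def tri(P1,a,P2,b):
    o1,r1=ray(P1,*a);o2,r2=ray(P2,*b)
    A=np.stack([r1,-r2],1);t=np.linalg.lstsq(A,o2-o1,rcond=None)[0]
    p=o1+t[0]*r1;q=o2+t[1]*r2;return (p+q)/2,np.linalg.norm(p-q)
E
python3 - <<'E'
from h import *
for n in("scene","top"):
    p,d,P=grab(n);cv2.imwrite(f"pics/{n}0.png",p[...,::-1]);np.savez(f"{n}0.npz",p=p,d=d)
    print(n,ray(P,256,192))
    hsv=cv2.cvtColor(p,cv2.COLOR_RGB2HSV)
    for c,lo,hi in(("red",0,8),("green",45,90)):
        m=((hsv[...,0]>=lo)&(hsv[...,0]<=hi)|((c=="red")&(hsv[...,0]>172)))&(hsv[...,1]>120)&(hsv[...,2]>50)
        N,l,s,ce=cv2.connectedComponentsWithStats(m.astype(np.uint8))
        for i in range(1,N):
            if s[i,4]>25: 
                z=d[l==i];z=z[z>0];dd=np.median(z) if len(z) else 0
                o,r=ray(P,*ce[i]);print(c,s[i],ce[i].round(1),(o+r*dd).round(3))
print(status.get_obs())
E
```

```text
scene (array([ 0.87463282, -0.29168067,  0.51334999]), array([-0.4837082 ,  0.5952508 , -0.64175998]))
red [154 245  26  21 414] [167.  254.6] [ 0.552 -0.08   0.097]
top (array([0.43833306, 0.05571278, 0.79538773]), array([ 0.1783593 ,  0.02962312, -0.98355622]))
red [341 189  17  22 194] [348.9 199.4] [ 0.546 -0.075  0.102]
{'time': 0.1, 'q': array([ 9.80503508e-01,  5.28382464e-01,  1.43378879e+00, -2.22194393e-05,
        1.18140871e+00, -1.78529747e-01]), 'joint_velocities': array([-3.79874109e-05, -1.38862036e-03, -3.22368868e-03,  4.56643957e-04,
        1.75468203e-03, -1.46480788e-03]), 'joint_torque': array([-4.35556840e-04, -4.40988743e+01, -1.77149820e+01,  6.34775637e-02,
        5.34046255e-02, -6.94601317e-05]), 'position': array([0.24975699, 0.5721951 , 0.22165915]), 'tool_rot': array([ 2.04425919e-01,  9.78881533e-01, -9.24992701e-04, -3.63110897e-04]), 'ft_force': array([0.56791457, 0.74842468, 0.08050894]), 'moment': array([-0.03718844, -0.08910441, -0.01539839]), 'grip_force': 0.0, 'grip_width': 0.08666141430397295}
```

View pics/scene0.png

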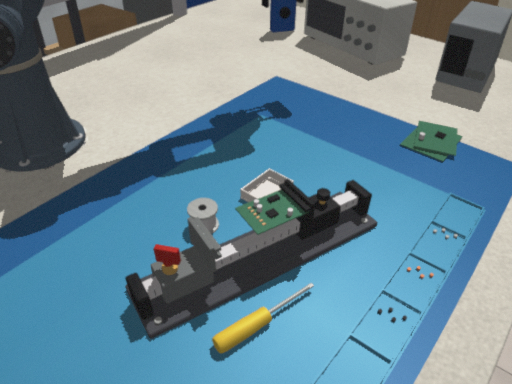

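View pics/top0.png

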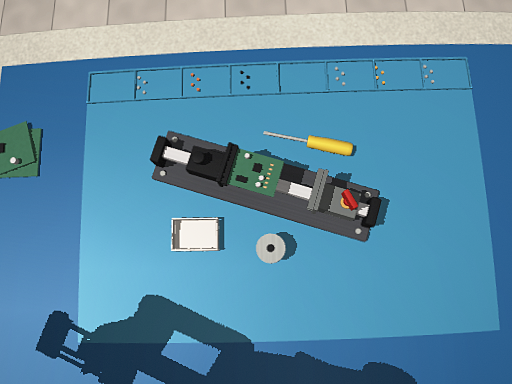

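The scene view shows the red wing at about (167,255), the grey plate at (203,237) and the board at (270,212). In the top view they are at (349,199), (318,190) and (257,172). The spool is at (270,248), the tray at (197,234) and the screwdriver at (330,145). World +x points up and +y points left in that view.

```bash
cat > m.py <<'E'
from h import *
def cloud(n,p,d,P,roi):
    v,u=np.mgrid[roi[1]:roi[3],roi[0]:roi[2]];u=u.ravel();v=v.ravel()
    X=np.array([np.add(*(lambda o,r:(o,r*d[b,a]))(*ray(P,a,b))) if d[b,a]>0 else [0,0,-9] for a,b in zip(u,v)])
    return X,cv2.cvtColor(p,cv2.COLOR_RGB2HSV)[v,u],np.c_[u,v]
E
python3 - <<'E'
from m import *
def rect(X): 
    c,s,a=cv2.minAreaRect((X[:,:2]*1000).astype(np.float32)); return np.round(c,1),np.round(s,1),round(a,1),cv2.boxPoints((c,s,a)).round(0).tolist()
def red(H): return ((H[:,0]<=8)|(H[:,0]>172))&(H[:,1]>120)&(H[:,2]>50)
cs={}
for n,roi in(("top",(140,120,395,250)),("scene",(120,170,390,340))):
    z=np.load(f"{n}0.npz");P=imaging.camera_params(n)
    X,H,U=cloud(n,z["p"],z["d"],P,roi)
    r=red(H);R=X[r];print(n,"red z pct",np.percentile(R[:,2],[2,25,50,75,98]).round(4))
    zt=np.percentile(R[:,2],97);T=R[R[:,2]>zt-.006];print(" red top",rect(T),len(T), "px",U[r][R[:,2]>zt-.006].mean(0))
    cs[n]=(P,U[r][R[:,2]>zt-.006].mean(0))
    g=(H[:,0]>35)&(H[:,0]<95)&(H[:,1]>60)&(X[:,2]>.08)&(X[:,2]<.105);print(" board",g.sum(),rect(X[g]),np.median(X[g][:,2]))
    hi=(X[:,2]>.006)&(X[:,2]<.02)&(H[:,1]<90); print(" base",hi.sum(),rect(X[hi]))
    pl=(H[:,1]<70)&(X[:,2]>.1)&(X[:,2]<.13)&(np.linalg.norm(X[:,:2]-R[:,:2].mean(0),axis=1)<.085)
    print(" plate",pl.sum(),rect(X[pl]),np.percentile(X[pl][:,2],[50,98]))
print(tri(*cs["top"],*cs["scene"]))
p=cv2.imread("pics/top0.png")[140:250,220:400];q=cv2.imread("pics/scene0.png")[180:330,120:320]
cv2.imwrite("pics/c.png",np.vstack([cv2.resize(p,(400,244),interpolation=2),cv2.resize(q,(400,300),interpolation=2)]))
E
```

```text
top red z pct [0.0776 0.0924 0.1026 0.104  0.106 ]
 red top (array([547.9, -77.1]), array([33.7, 10.2]), 27.7, [[531.0, -80.0], [535.0, -90.0], [565.0, -74.0], [560.0, -65.0]]) 127 px [350.18897638 198.4015748 ]
 board 1556 (array([599.2,  78.5]), array([81.9, 66.7]), 71.4, [[555.0, 50.0], [618.0, 29.0], [644.0, 107.0], [581.0, 128.0]]) 0.09287331916142594
 base 5978 (array([584.7,  64.9]), array([426.9, 227.2]), 87.3, [[461.0, -143.0], [688.0, -154.0], [708.0, 273.0], [481.0, 284.0]])
 plate 426 (array([555.9, -53.9]), array([79. , 70.2]), 71.4, [[510.0, -80.0], [577.0, -102.0], [602.0, -28.0], [535.0, -5.0]]) [0.10320521 0.10863977]
scene red z pct [0.0801 0.0889 0.0976 0.1043 0.1063]
 red top (array([549.8, -77.7]), array([32.7, 10.1]), 25.7, [[533.0, -80.0], [537.0, -89.0], [567.0, -75.0], [562.0, -66.0]]) 172 px [166.36627907 249.51744186]
 board 1324 (array([603. ,  83.1]), array([96.3, 65.8]), 69.8, [[555.0, 49.0], [617.0, 27.0], [651.0, 117.0], [589.0, 140.0]]) 0.09437996101410376
 base 7396 (array([641.9,  63.9]), array([328.4, 421.2]), 2.3, [[469.0, 268.0], [486.0, -153.0], [814.0, -140.0], [798.0, 281.0]])
 plate 506 (array([559.6, -47.5]), array([64., 71.]), 72.6, [[516.0, -67.0], [584.0, -89.0], [603.0, -28.0], [535.0, -6.0]]) [0.10439762 0.10950308]
(array([ 0.54811943, -0.07710935,  0.10119092]), np.float64(0.00041668316085159696))
```

View pics/c.png

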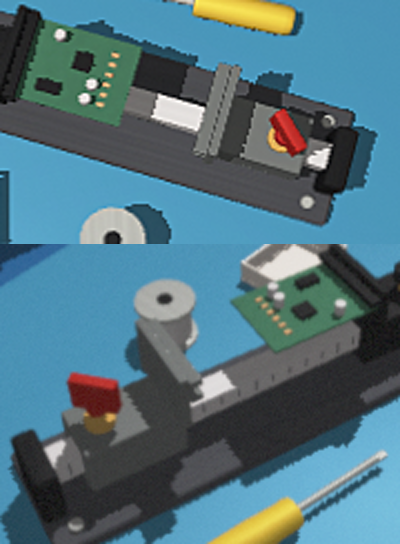

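Emit:
arm_command --deltas '[-0.08, -0.0445, -0.0396, 0, 0, -0.08, -0.0445, -0.0396, 0, 0, -0.08, -0.0445, -0.0396, 0, 0, -0.08, -0.0445, -0.0396, 0, 0, -0.08, -0.0445, -0.0396, 0, 0, -0.08, -0.0445, -0.0396, 0, 0, -0.08, -0.0445, -0.0396, 0, 0, -0.08, -0.0445, -0.0396, 0, 0, -0.08, -0.0445, -0.0396, 0, 0, -0.08, -0.0445, -0.0396, 0, 0, -0.08, -0.0445, -0.0396, 0, 0, -0.08, -0.0445, -0.0396, 0, 0]'

```text
time: 1.6
position: [0.5496, -0.0783, 0.2223]
tool_rot: [0.205, 0.979, 0.0, -0.0]
ft_force: [0.5, 0.6, 0.3]
grip_width: 0.0397
grip_force: 0.0
```

Emit:
arm_command --deltas '[-0.08, 0, 0, 0, 0.185, -0.08, 0, 0, 0, 0.185, -0.08, 0, 0, 0, 0.185, -0.08, 0, 0, 0, 0.185, -0.08, 0, 0, 0, 0.185, -0.08, 0, 0, 0, 0.185, -0.08, 0, 0, 0, 0.185, -0.08, 0, 0, 0, 0.185, -0.08, 0, 0, 0, 0.185, -0.08, 0, 0, 0, 0.185, -0.08, 0, 0, 0, 0.185, -0.08, 0, 0, 0, 0.185]'

```text
time: 3.1
position: [0.5489, -0.0763, 0.2221]
tool_rot: [0.968, 0.249, -0.0, -0.0]
ft_force: [-0.9, 0.2, -0.5]
grip_width: 0.0401
grip_force: 0.0
```

Emit:
arm_command --deltas '[-0.08, 0, 0, 0.036, 0.03, -0.08, 0, 0, 0.036, 0, -0.08, 0, 0, 0.036, 0, -0.08, 0, 0, 0.036, 0, -0.08, 0, 0, 0, 0]'

```text
time: 3.72
position: [0.5468, -0.0757, 0.0759]
tool_rot: [0.971, 0.238, -0.003, -0.002]
ft_force: [-0.3, 0.3, -0.2]
grip_width: 0.04
grip_force: 0.0
```

Emit:
arm_command --deltas '[-1, 0, 0, 0, 0, -1, 0, 0, 0, 0, -1, 0, 0, 0, 0, -1, 0, 0, 0, 0]' --newtons 45

```text
time: 4.22
position: [0.5501, -0.0768, 0.0797]
tool_rot: [0.971, 0.238, 0.001, 0.001]
ft_force: [0.2, -0.1, 4.3]
grip_width: 0.0138
grip_force: 45.0
```

Run:
```python
from h import *
p,d,P=grab("scene");q,_,_=grab("top")
cv2.imwrite("pics/d.png",np.hstack([cv2.resize(p[200:320,110:250,::-1],(560,480),interpolation=2)]))
o=status.get_obs();print(o["position"],o["tool_rot"],o["grip_width"],o["grip_force"],o["ft_force"],o["moment"])
```

```text
[ 0.55009253 -0.07680009  0.0796701 ] [9.71351672e-01 2.37643771e-01 9.45063039e-04 6.88007093e-04] 0.013837887440561978 45.00300049781799 [-0.07530977  0.36955837  5.94187061] [-0.130172    0.23487153 -0.01948582]
```

View pics/d.png

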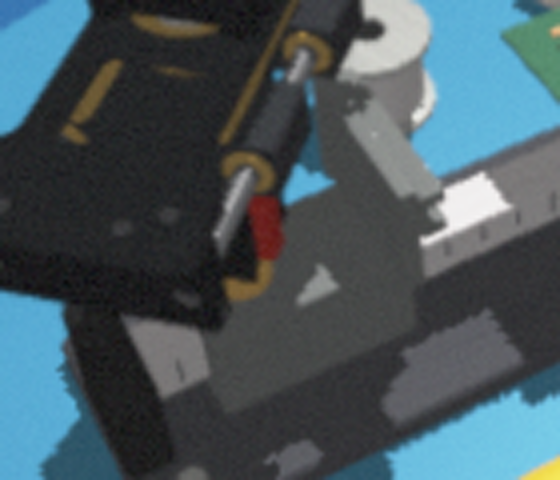

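Emit:
arm_command --deltas '[-1, 0, 0, 0, -0.1, -1, 0, 0, 0, -0.1, -1, 0, 0, 0, -0.1]'

```text
time: 4.7
position: [0.5497, -0.0763, 0.0796]
tool_rot: [0.925, 0.381, 0.001, 0.0]
ft_force: [-1.1, 0.4, 7.5]
grip_width: 0.0143
grip_force: 45.0
```

Run:
```python
from h import *
o=status.get_obs();print(o["position"],o["tool_rot"],o["grip_width"],o["grip_force"],o["ft_force"],o["moment"])
```

```text
[ 0.54971362 -0.0762819   0.07964831] [9.24586963e-01 3.80970426e-01 6.85916636e-04 1.08193973e-04] 0.014268224339795894 45.004295110702515 [-1.09189547  0.42463558  7.5059415 ] [ 0.09299627  0.30601432 -0.21829783]
```

Emit:
arm_command --deltas '[-1, 0, 0, 0, -0.1, -1, 0, 0, 0, -0.1, -1, 0, 0, 0, -0.1, -1, 0, 0, 0, -0.1, -1, 0, 0, 0, -0.1, -1, 0, 0, 0, -0.1, -1, 0, 0, 0, -0.1, -1, 0, 0, 0, -0.1, -1, 0, 0, 0, -0.1, -1, 0, 0, 0, -0.1, -1, 0, 0, 0, 0]'

```text
time: 6.08
position: [0.5478, -0.0756, 0.0796]
tool_rot: [0.63, 0.777, -0.0, -0.001]
ft_force: [-3.8, 2.4, 10.4]
grip_width: 0.0136
grip_force: 45.0
```

Run:
```python
from h import *
o=status.get_obs();print(o["position"],o["tool_rot"],o["grip_width"],o["grip_force"],o["ft_force"],o["moment"])
p,d,P=grab("scene")
cv2.imwrite("pics/e.png",cv2.resize(p[200:320,110:250,::-1],(560,480),interpolation=2))
```

```text
[ 0.54780009 -0.07564857  0.0795921 ] [ 6.29508397e-01  7.76992190e-01 -3.18130453e-04 -1.48772731e-03] 0.013573913733950765 45.002612471580505 [-3.80593997  2.35656657 10.36887913] [ 0.18757594  0.6776992  -0.08057864]
```

View pics/e.png

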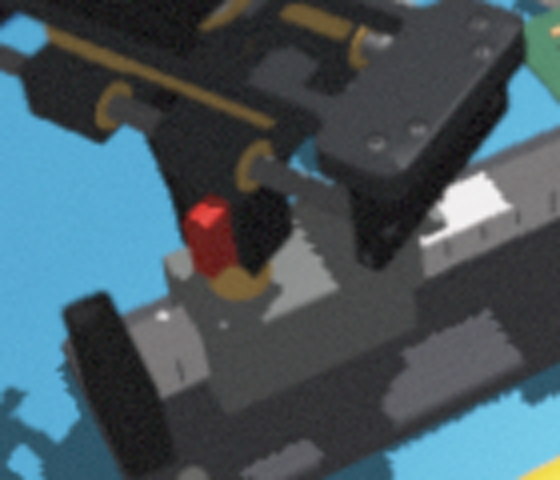

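The wing turned with the gripper by about 1.3 rad and the jaw is still in its place. Next I slide along the holder's +y.

Emit:
arm_command --deltas '[-1, 0.0043, 0.0025, 0, 0, -1, 0.0043, 0.0025, 0, 0, -1, 0.0043, 0.0025, 0, 0, -1, 0.0043, 0.0025, 0, 0, -1, 0.0043, 0.0025, 0, 0, -1, 0.0043, 0.0025, 0, 0, -1, 0.0043, 0.0025, 0, 0, -1, 0.0043, 0.0025, 0, 0, -1, 0.0043, 0.0025, 0, 0, -1, 0.0043, 0.0025, 0, 0]'

```text
time: 7.38
position: [0.5634, -0.0291, 0.0796]
tool_rot: [0.63, 0.777, -0.001, -0.001]
ft_force: [-4.9, -0.6, 9.1]
grip_width: 0.0136
grip_force: 45.0
```

Run:
```python
from h import *
o=status.get_obs();print(o["position"],o["tool_rot"],o["grip_width"],o["ft_force"],o["moment"])
p,d,P=grab("scene");q,_,_=grab("top")
cv2.imwrite("pics/f.png",np.hstack([cv2.resize(p[180:320,120:320,::-1],(400,280),interpolation=2),cv2.resize(q[130:250,220:390,::-1],(397,280),interpolation=2)]))
```

```text
[ 0.56338679 -0.02910869  0.07960021] [ 0.62967713  0.77685575 -0.00082162 -0.00108105] 0.013562403491710734 [-4.86519395 -0.57353459  9.05074616] [-0.19622     0.75803754 -0.1589124 ]
```

View pics/f.png

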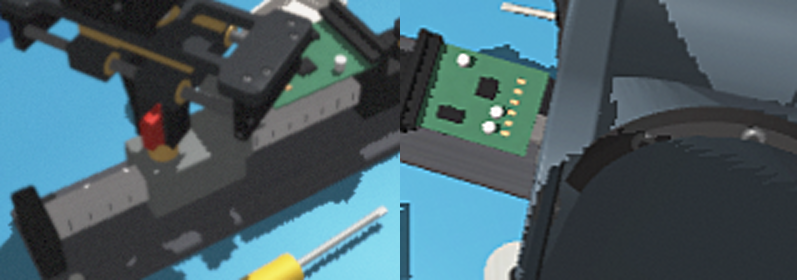

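The jaw has moved 49 mm along 71.5°, with the wing still in the grip and about 18 mm left to go.

Emit:
arm_command --deltas '[-1, 0.0035, 0.002, 0, 0, -1, 0.0035, 0.002, 0, 0, -1, 0.0035, 0.002, 0, 0, -1, 0, 0, 0, 0]'

```text
time: 7.98
position: [0.5674, -0.0172, 0.0796]
tool_rot: [0.63, 0.777, -0.0, -0.001]
ft_force: [-2.9, 0.6, 8.3]
grip_width: 0.0139
grip_force: 45.0
```

Emit:
arm_command --deltas '[-1, 0.0017, 0.001, 0, 0, -1, 0.0017, 0.001, 0, 0, -1, 0, 0, 0, 0]'

```text
time: 8.35
position: [0.5685, -0.0137, 0.0796]
tool_rot: [0.63, 0.777, -0.001, -0.001]
ft_force: [-3.4, -0.3, 8.7]
grip_width: 0.0137
grip_force: 45.0
```

Emit:
arm_command --deltas '[-1, 0.0017, 0.001, 0, 0, -1, 0, 0, 0, 0]'

```text
time: 8.6
position: [0.5692, -0.0119, 0.0796]
tool_rot: [0.63, 0.777, -0.001, -0.001]
ft_force: [-3.4, 1.0, 8.8]
grip_width: 0.0145
grip_force: 45.0
```

Emit:
arm_command --deltas '[-1, 0.0017, 0.001, 0, 0, -1, 0, 0, 0, 0]'

```text
time: 8.85
position: [0.5693, -0.0114, 0.0796]
tool_rot: [0.629, 0.777, -0.002, -0.001]
ft_force: [-5.6, -4.4, 9.2]
grip_width: 0.0136
grip_force: 45.0
```

Emit:
arm_command --deltas '[-1, 0.0017, 0.001, 0, 0, -1, 0, 0, 0, 0]'

```text
time: 9.1
position: [0.5694, -0.0112, 0.0796]
tool_rot: [0.629, 0.778, -0.003, -0.0]
ft_force: [-6.8, -9.2, 10.3]
grip_width: 0.0138
grip_force: 45.0
```

The jaw stalled with rising resistance after 68 mm of travel (about 67 expected), so it is home. I relax the push, open and lift.

Emit:
arm_command --deltas '[-1, -0.0025, -0.0014, 0, 0, -1, 0, 0, 0, 0, -0.1, 0, 0, 0, 0, -0.1, 0, 0, 0, 0, -0.1, 0, 0, 0, 0, -0.1, 0, 0, -0.02, 0, -0.1, 0, 0, -0.04, 0, -0.1, 0, 0, -0.05, 0, -0.1, 0, 0, -0.05, 0, -0.1, 0, 0, 0, 0]'

```text
time: 10.35
position: [0.5738, -0.0115, 0.2429]
tool_rot: [0.629, 0.777, 0.002, 0.005]
ft_force: [0.4, 0.3, -0.7]
grip_width: 0.039
grip_force: 0.0
```

Emit:
arm_command --deltas '[-0.1, -0.055, 0, 0, 0, -0.1, -0.055, 0, 0, 0, -0.1, -0.055, 0, 0, 0, -0.1, -0.055, 0, 0, 0, -0.1, -0.055, 0, 0, 0, -0.1, 0, 0, 0, 0]'

```text
time: 11.1
position: [0.6275, -0.2845, 0.236]
tool_rot: [0.631, 0.775, -0.001, -0.0]
ft_force: [0.1, 0.4, -0.7]
grip_width: 0.0391
grip_force: 0.0
```

Run:
```python
from m import *
p,d,P=grab("scene");q,e,Q=grab("top")
cv2.imwrite("pics/g.png",np.hstack([cv2.resize(p[180:320,120:320,::-1],(400,280),interpolation=2),cv2.resize(q[130:250,220:390,::-1],(397,280),interpolation=2)]))
for n,a,b,c,roi in(("top",q,e,Q,(230,120,395,250)),("scene",p,d,P,(120,170,390,340))):
    X,H,U=cloud(n,a,b,c,roi)
    r=((H[:,0]<=8)|(H[:,0]>172))&(H[:,1]>120)&(H[:,2]>50);R=X[r]
    if len(R)>20: print(n,cv2.minAreaRect((R[R[:,2]>.098][:,:2]*1000).astype(np.float32)))
```

```text
top ((569.2892456054688, -12.695911407470703), (9.798476219177246, 33.698272705078125), 9.53877067565918)
scene ((571.06396484375, -15.24336051940918), (10.203012466430664, 32.15987777709961), 6.080531120300293)
```

View pics/g.png

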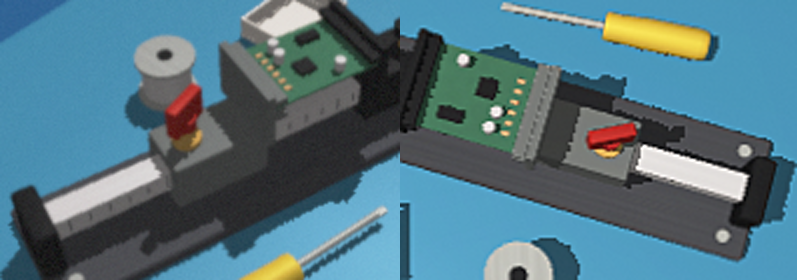

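The board's edge sits in the grey plate's groove. The wing now lies at about 98° (1.24 rad loose), and the spool and screwdriver are untouched.

```bash
python3 -c "
from rig import order;print(order.hand_in())"
```

```text
the job is handed in; nothing more can be done
None
```

The thumbscrew was loosened by about 1.24 rad, and the jaw was then slid about 68 mm until the board's free edge stopped it in the groove; the screw is left loose, the gripper is clear, and the job is handed in (no verdict came back).

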